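# Free the belt tensioner and hold it back for belt fitting

### The job

On the belt drive module, slide the black transport-lock grip all the way to its end stop, away from the tensioner arm's pivot, to free the arm. Then push the sprung tensioner arm back by its tall idler roller, past the ratchet click and nearly to its stop pin, so that a belt could be fitted, and finish while still holding it back there with the fingers: it springs forward if let go. Leave the button box, valve block and parts tray where they are.

Things in the scene. Friction and masses are not known exactly. Their poses are not given: they have to be found in the camera images.
- belt_module: Belt drive module fixed on the bench, yaw varies: a grey plate 12 mm thick, origin on the bench, z up, spanning x -115 to 100 and y -170 to 240 mm. In this frame (mm): arm pivot (-10, 20); two low pulleys, 48 across, 34 high, at (-93, 70) and (-93, 225); black pawl guide 36 x 34 at (69, 20), 36 high; lock rail along y at x -11, y -65 to -170, its end strip at y -167 is 32 high. No belt is fitted.
- stop_pin (a point): Top of the steel stop pin, 9 mm in diameter, 40 mm above the bench, on the far (+x) side of the arm bar, at module (29, 97) mm; the bar meets it at the end of its swing.
- pivot_axis (a point): The tensioner arm's vertical pivot axis, 26 mm above the bench. Its hub is 36 mm across, the spring coil on it ends 53 mm above the bench. The arm's steel bar, 16 mm wide, lies 20 to 32 mm above the bench; a 60 mm tail continues beyond the pivot to the side of the lock, and a short toothed finger reaches from the hub to the pawl.
- tensioner_arm (a joint): Angle of the tensioner arm, rad: 0 sprung forward (start), 0.62 at the stop pin; grows as the idler goes to the module +x (clockwise from above). At angle q the idler is 120 mm from pivot_axis in direction 1.871 - q rad, anticlockwise from module +x. The spring resists with 3 N at the idler at 0, 8 N at 0.62. While the lock is in, the arm is blocked at about 0.06.
- pawl_tip (a point): Small roller at the tip of the sprung steel pawl, 26 mm above the bench, beside the hub. As the arm swings, its tooth lifts the pawl from arm angle 0.23 to 0.45 (about 3 N more at the idler): the ratchet click. The pawl only clicks, it does not hold the arm, which springs forward whenever let go.
- idler_top (a point): Centre of the top of the idler roller, 82 mm above the bench, at the end of the arm: an upright black cylinder 32 mm in diameter, bare from 37 to 82 mm above the bench, with a 40 mm flange below. It can be pushed on its -x side or pinched from above.
- transport_lock (a joint): Travel of the transport lock, m: 0 fully in (tongue behind the arm's tail), 0.040 out at its end stop; starts between 0 and 0.008. It grows as the grip slides towards the module's -y. The arm is free beyond 0.026. Friction about 3 N, it stays where it is left.
- lock_grip_top (a point): Centre of the top of the transport-lock grip, 74 mm above the bench, at module (-11, -99) mm when the lock is fully in: an upright black block 18 (module x) x 22 (module y) x 42 mm high, from 32 to 74 mm above the bench, on a low carriage 34 x 30 mm with a 12 mm wide steel tongue, 20 to 32 mm above the bench, that points to +y.
- button_box: Bystander: loose white control box 70 x 110 x 55 mm with two grey buttons on top (71 mm high in all), about 170 mm from the module's origin on its -x side. Origin under its centre.
- valve_block: Bystander: loose aluminium valve block 60 x 85 x 40 mm with a black coil and two brass fittings on top (70 mm high), beyond the module's -y end. Origin under its centre.
- parts_tray: Bystander: loose empty black tray 130 x 120 x 35 mm, beyond the module's +y end. Origin under its centre.

How it is judged:
On the way, in this order (a step that is already met when the one before it is completed fails the run):
1. the transport lock is slid out to its end stop (value of joint transport_lock above 0.036 m), for 0.2 s.
2. the tensioner arm is pushed back past its click (value of joint tensioner_arm above 0.48 rad), for 0.2 s.
At the end, for the whole second after the job is handed in: The lock is out (within 4 mm of its end stop); the arm is still, pushed back past the click to more than 0.48 of its 0.62 rad, and the fingers hold it there against its spring (contact force over 3 N) (value of joint transport_lock above 0.036 m and value of joint tensioner_arm above 0.48 rad and velocity of joint tensioner_arm between -0.05 and 0.05 rad/s and contact force between the fingers and tensioner_arm above 3 N); the arm keeps its last pose, push and grip.
It fails at once if a bystander is shifted by more than 20 mm (distance of any of button_box, valve_block, parts_tray from where it was at the start of the episode above 0.02 m).
It also fails if it takes over 43 s, if anything falls off the work surface, if the arm or the gripper's body presses on something with over 40 N, if the wrist force passes 120 N, or if a joint passes its speed limit or range.

### The arm

A 7-joint arm with a two-finger parallel gripper is mounted at the origin on the work surface. World frame = base frame: x ahead of the robot, y to its left, z up, the work surface at z = 0. Lengths are in m, angles in rad, forces in N, time in s.
With the tool pointing down it reaches from about 0.4 to 0.75 m from the base axis. Payload 19.5 kg.
Tool frame: the origin (TCP) lies midway between the tips of the shut fingers; the grasp point (between the pads) lies 19 mm behind it; z points along the fingers, y is the line along which they close (so a half turn about z gives the same grasp; the last joint's range is limited). The gripper opens to 85 mm and grips with 20 to 120 N. Pads are 22 mm wide; open, the fingers measure 114 mm over their backs; the gripper's body (76 mm by 85 mm) begins 54 mm behind the grasp point. The pads swing forward as they close: fully open they stand 13 mm farther back than shut.
Start: joints at [-0.042, 0.707, -0.028, 1.485, 0.022, 0.951, -0.075], TCP at [0.575, 0, 0.231] pointing down, gripper open.
Joint ranges: [-2.71, 2.71], [-0.32, 2.16], [-1.57, 1.52], [0, 2.45], [-1.46, 4.6], [0, 2.02], [-2.83, 2.83]. Speed limits (rad/s): [1.89, 1.89, 2.57, 2.57, 3.01, 3.01, 3.01].

### API

Orientations are given as a rotation vector (axis times angle).
In Python, from workcell import arm, planner, monitor, get_image, camera_model gives the robot as it stands. Calls block until the motion is done:
- arm.movep(position, orientation): joint-space move of the TCP to a pose.
- arm.move_linear(position, ori=None, velocity=0.15, f_stop=None): straight line of the TCP; ori=None keeps the orientation; velocity is the mean speed in m/s. With f_stop (N) it stops when the force on the tool has changed by that much, and returns True; else False.
- arm.move_j(angles): joint-space move.
- arm.command_gripper(opening, grip_force=None): finger opening in m; grip_force is the grip in N (None keeps the last); returns when the fingers have stopped.
- arm.hold(seconds).
- planner.solve_ik(position, orientation): joint angles nearest the present ones, or None.
- monitor.state(): the state.
- get_image(name): name is "scene" or "side" or "wrist"; returns (picture, depth): 384x512x3 uint8, blue, green, red; 384x512 float32, m along the optical axis (not along the pixel's ray), 0 where there is no reading.
- camera_model(name): a dict with "intrinsics" (3x3 intrinsics, pixels), "distortion" ([k1, k2, p1, p2, k3] as OpenCV has them; the pictures are not rectified), "R" (3x3) and "t" (3): a world point X has camera coordinates R X + t. Camera axes: x right, y down, z forward; pixel columns grow to the right and rows downward; lengths in m; the calibration is good to about 2 mm. A picture is of the moment at which its call begins: read the wrist's pose just before it. camera_model takes no time and is no camera call; for the wrist camera it gives the pose at the moment of the call.
A pose or a line that the arm cannot do raises arm.IKError and nothing moves.
- arm.finish_job(): hands the job in; it is judged then, once.
The state is a dict: "time": time; "joints": joint angles; "joint_vel": joint speeds; "joint_torque": joint torques, N m; "eef_pos": TCP position; "tcp_rot": TCP orientation; "ft_force": force on the tool from outside, world axes, zero at the start; "wrist_torque": the same for the moment, N m; "gripper_width": finger opening in m; "gripper_force": force on a finger pad.
Only numpy, scipy, OpenCV 4.12 (cv2) and the standard library are available. Lean on these libraries where they do the work, as an engineer would, in place of code of your own. Each camera call takes 0.05 s, during which the arm holds its last target. There are 200 camera calls.

## Working session

There is one attempt and no reset: what is moved stays moved. The work goes in short steps, each a Python script; the robot and the scene stay as the last script left them, time stands still between calls to the robot, and variables do not carry over. Pictures are saved under pics/ and viewed, at most 10 in all, crops included, and the job is handed in when it is done.

```bash
ls; mkdir -p pics; cat > h.py <<'E'
import numpy as np, cv2
from workcell import arm, planner, monitor, get_image, camera_model
def ray(cm,uv):
    K=np.array(cm["intrinsics"]);D=np.array(cm["distortion"],float)
    n=cv2.undistortPoints(np.array(uv,float).reshape(-1,1,2),K,D).reshape(-1,2)
    R=np.array(cm["R"]);t=np.array(cm["t"]).ravel()
    return -R.T@t, np.c_[n,np.ones(len(n))]@R
def onplane(cm,uv,z):
    c,d=ray(cm,uv); return c+d*((z-c[2])/d[:,2:])
def cloud(cm,depth):
    v,u=np.mgrid[:384,:512]; c,d=ray(cm,np.c_[u.ravel(),v.ravel()])
    P=c+d*depth.ravel()[:,None]; P[depth.ravel()==0]=np.nan
    return P.reshape(384,512,3)
E
python3 - <<'E'
from h import *
for n in ("scene","side"):
    im,d=get_image(n); cv2.imwrite(f"pics/{n}0.png",im); np.savez(f"{n}0.npz",im=im,d=d,**camera_model(n))
    print(n,camera_model(n),(d>0).mean())
print(monitor.state())
E
```

```text
pics
scene {'intrinsics': array([[429.11634118,   0.        , 252.3621154 ],
       [  0.        , 429.11634118, 193.1840251 ],
       [  0.        ,   0.        ,   1.        ]]), 'distortion': array([-0.03375755,  0.        ,  0.        ,  0.        ,  0.        ]), 'R': array([[ 0.5399937 ,  0.84148161, -0.0177627 ],
       [ 0.60506548, -0.40277837, -0.68677897],
       [-0.5850663 ,  0.36010872, -0.72664925]]), 't': array([-0.37797589, -0.23298457,  1.46525   ])} 0.9959513346354166
side {'intrinsics': array([[420.86320227,   0.        , 256.63820176],
       [  0.        , 420.86320227, 197.10505319],
       [  0.        ,   0.        ,   1.        ]]), 'distortion': array([-0.12873632,  0.        ,  0.        ,  0.        ,  0.        ]), 'R': array([[ 0.95072343, -0.30987722,  0.01005307],
       [-0.18525452, -0.59377552, -0.7830143 ],
       [ 0.24860756,  0.74256767, -0.62192245]]), 't': array([-0.50049201,  0.23394499,  0.78953877])} 0.99578857421875
{'time': 0.1, 'joints': array([-0.04168235,  0.70700906, -0.02764214,  1.48494205,  0.02199828,
        0.9509174 , -0.07552919]), 'joint_vel': array([ 0.00067517, -0.00268485, -0.00010707, -0.00186486,  0.00042394,
        0.0003069 , -0.00148073]), 'joint_torque': array([-1.01652397e-04, -8.84291911e+01,  1.23564016e+00, -2.36457235e+01,
        1.69519259e-02,  4.99342714e-03, -1.35922505e-06]), 'eef_pos': array([5.74763222e-01, 2.79125964e-06, 2.30894591e-01]), 'tcp_rot': array([-2.22099339e+00, -2.22092761e+00,  1.09471821e-03]), 'ft_force': array([-0.18481325,  0.05548978, -0.64851277]), 'wrist_torque': array([ 0.00211026,  0.04706762, -0.01981708]), 'gripper_force': 0.0, 'gripper_width': 0.08594116457183855}
```

View pics/scene0.png

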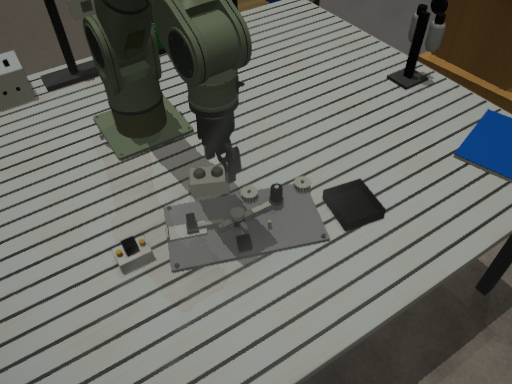

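View pics/side0.png

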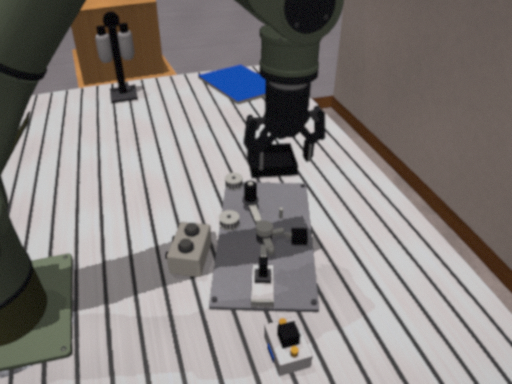

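Scene view: grip near (191,222), hub (237,215), idler (277,192), pulleys (249,193)/(302,183), guide (244,241), pin (270,222). Side view: grip (263,265), hub (264,230), idler (251,183), pulleys (229,217)/(234,180), guide (299,236), pin (281,212).

```bash
cat >> h.py <<'E'
def fit2(M,W):
    M=np.array(M);W=np.array(W);a=M.mean(0);b=W.mean(0)
    H=(M-a).T@(W-b); th=np.arctan2(H[0,1]-H[1,0],H[0,0]+H[1,1])
    R=np.array([[np.cos(th),-np.sin(th)],[np.sin(th),np.cos(th)]]); t=b-R@a
    return th,t,np.linalg.norm(W-(M@R.T+t),axis=1)
E
python3 - <<'E'
from h import *
np.set_printoptions(precision=4,suppress=True)
q=1.871; I=(-.010+.12*np.cos(q),.02+.12*np.sin(q))
M=dict(p1=(-.093,.07,.034),p2=(-.093,.225,.034),hub=(-.01,.02,.053),pin=(.029,.097,.04),idl=(*I,.082),guide=(.069,.02,.036))
px={'scene':dict(p1=(249,191),p2=(302,182),hub=(237,213),pin=(270,221),idl=(277,186),guide=(244,239)),
    'side':dict(p1=(229,215),p2=(234,178),hub=(264,228),pin=(281,208),idl=(251,183),guide=(299,233))}
for n in px:
    cm=dict(np.load(n+"0.npz")); k=list(px[n])
    W=np.array([onplane(cm,[px[n][i]],M[i][2])[0,:2] for i in k])
    th,t,r=fit2([M[i][:2] for i in k],W); print(n,th,t,r)
    P=cloud(cm,cm['d']); R=np.array([[np.cos(th),-np.sin(th)],[np.sin(th),np.cos(th)]])
    m=(P[...,:2]-t)@R; z=P[...,2]
    big=cv2.resize(cm['im'],None,fx=4,fy=4,interpolation=cv2.INTER_CUBIC)
    x0,y0=(155,160) if n=='scene' else (150,160)
    cv2.imwrite(f"pics/{n}_crop.png",big[y0*4:(y0+115)*4 if n=='scene' else (y0+150)*4,x0*4:(x0+190)*4])
    for nm,c,zr,rad in [('p1',(-.093,.07),(.029,.045),.03),('p2',(-.093,.225),(.029,.045),.03),('idl',I,(.074,.095),.03),('grip',(-.011,-.103),(.066,.085),.03),('hub',(-.01,.02),(.046,.06),.025),('plate',(0,.03),(.006,.018),.15)]:
        s=(np.hypot(*np.moveaxis(m-np.array(c),-1,0))<rad)&(z>zr[0])&(z<zr[1])
        if s.any(): print(nm,s.sum(),P[s].mean(0),'mod',m[s].mean(0),'mid',(m[s].min(0)+m[s].max(0))/2,np.median(z[s]))
E
```

```text
scene -0.3378392687854101 [0.5599 0.0242] [0.001  0.0022 0.0035 0.0009 0.0039 0.0017]
p1 176 [0.4969 0.1199 0.0338] mod [-0.0911  0.0694] mid [-0.0911  0.0693] 0.03394522253934956
p2 170 [0.5481 0.2658 0.0337] mod [-0.0912  0.224 ] mid [-0.0922  0.2246] 0.033624032468126897
idl 104 [0.5655 0.1633 0.0812] mod [-0.0408  0.1331] mid [-0.0433  0.1337] 0.08136298986775126
grip 59 [ 0.5187 -0.0694  0.0725] mod [-0.0078 -0.102 ] mid [-0.0094 -0.1023] 0.07318362011448298
hub 148 [0.5591 0.0443 0.0524] mod [-0.0074  0.0187] mid [-0.0085  0.0189] 0.052584390215703436
plate 4926 [0.5788 0.0497 0.0117] mod [0.0094 0.0304] mid [-0.0163  0.0303] 0.011707876415983143
side -0.3601128335704421 [0.5589 0.0211] [0.0042 0.0032 0.0066 0.0025 0.0034 0.0004]
p1 226 [0.4952 0.1175 0.0327] mod [-0.0936  0.0677] mid [-0.0934  0.0691] 0.03272891898334496
p2 167 [0.5469 0.2641 0.0324] mod [-0.0968  0.2232] mid [-0.0967  0.2236] 0.03233791362992211
idl 108 [0.5609 0.1607 0.08  ] mod [-0.0473  0.1313] mid [-0.0472  0.1336] 0.08035937015119238
grip 90 [ 0.5153 -0.0715  0.0727] mod [-0.0082 -0.1021] mid [-0.0082 -0.0997] 0.07319765724524585
hub 182 [0.5565 0.042  0.0513] mod [-0.0096  0.0188] mid [-0.0095  0.0202] 0.05142424740564161
plate 5901 [0.5596 0.0339 0.0113] mod [-0.0038  0.0122] mid [-0.016   0.0296] 0.0112789077342218
```

View pics/scene_crop.png

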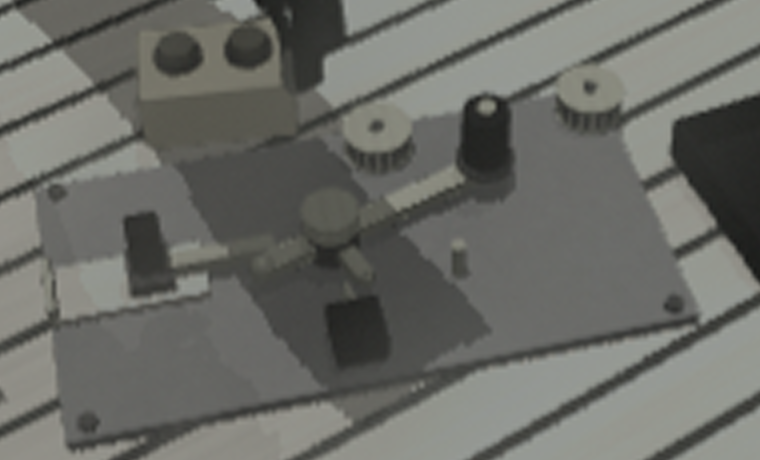

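View pics/side_crop.png

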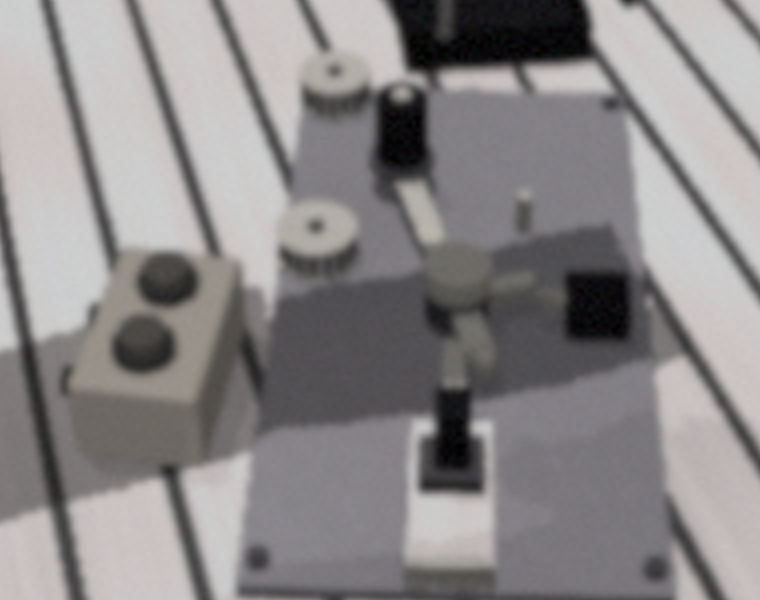

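Both views agree within about 2 mm: origin ≈ (0.5605, 0.0215), yaw ≈ -0.338, lock travel ≈ 2 mm. Pulley, idler and hub heights all match. I'll pinch the grip across module x and slide it out.

```bash
cat >> h.py <<'E'
from scipy.spatial.transform import Rotation as Ro
TH=-.338; T=np.array([.5605,.0215]); RM=np.array([[np.cos(TH),-np.sin(TH)],[np.sin(TH),np.cos(TH)]])
def w(x,y,z): return np.r_[RM@np.array([x,y])+T,z]
def mod(p): return RM.T@(np.array(p)[:2]-T)
ORI=(Ro.from_rotvec([0,0,TH])*Ro.from_matrix([[0,1,0],[1,0,0],[0,0,-1]])).as_rotvec()
def idl(q,z): a=1.871-q; return w(-.01+.12*np.cos(a),.02+.12*np.sin(a),z)
def show(s=''):
    m=monitor.state(); print(s,round(m['time'],2),mod(m['eef_pos']).round(4),m['eef_pos'].round(4),'w',round(m['gripper_width'],4),'gf',round(m['gripper_force'],1),'ft',m['ft_force'].round(1))
E
python3 - <<'E'
from h import *
arm.movep(w(-.011,-.101,.15),ORI); show('above')
arm.move_linear(w(-.011,-.101,.048),velocity=.08,f_stop=12); show('down')
arm.command_gripper(.005,30); show('grip')
r=arm.move_linear(w(-.011,-.145,.048),velocity=.04,f_stop=25); show(f'slid {r}')
im,d=get_image('side'); cm=camera_model('side')
cv2.imwrite('pics/side_slid.png',cv2.resize(im,None,fx=4,fy=4,interpolation=cv2.INTER_CUBIC)[640:1240,600:1360])
E
```

```text
above 0.66 [-0.0109 -0.101 ] [ 0.5167 -0.0701  0.1499] w 0.0852 gf 0.0 ft [0.6 1.2 0.9]
down 2.08 [-0.0108 -0.1009] [ 0.5169 -0.0701  0.0484] w 0.0854 gf 0.0 ft [ 0.8  0.7 -0.4]
grip 2.71 [-0.0121 -0.101 ] [ 0.5156 -0.0698  0.0481] w 0.0179 gf 30.6 ft [-7.9  2.8  9.5]
slid True 3.66 [-0.0124 -0.1393] [ 0.5026 -0.1058  0.0481] w 0.0174 gf 30.2 ft [-0.7  6.   7.7]
```

```bash
python3 - <<'E'
from h import *
r=arm.move_linear(w(-.012,-.147,.048),velocity=.02,f_stop=25); show(f'again {r}')
arm.command_gripper(.085); show('open')
arm.move_linear(w(-.012,-.141,.15),velocity=.15); show('up')
im,d=get_image('side'); cm=camera_model('side')
cv2.imwrite('pics/side_slid2.png',cv2.resize(im,None,fx=4,fy=4,interpolation=cv2.INTER_CUBIC)[640:1240,600:1360])
for n in('scene','side'):
    im,d=get_image(n); P=cloud(camera_model(n),d); m=(P[...,:2]-T)@RM; z=P[...,2]
    for nm,c in (('grip',(-.011,-.138)),('idl',(-.0455,.1346))):
        s=(np.hypot(m[...,0]-c[0],m[...,1]-c[1])<.025)&(z>.066)&(z<.088)
        if s.any(): print(n,nm,s.sum(),m[s].mean(0),np.median(z[s]))
E
```

```text
again True 3.98 [-0.0124 -0.1392] [ 0.5026 -0.1058  0.0481] w 0.0173 gf 30.2 ft [1.5 5.5 6.5]
open 4.65 [-0.0126 -0.1399] [ 0.5023 -0.1063  0.0478] w 0.0851 gf 0.0 ft [0.5 1.  0.4]
up 5.48 [-0.0123 -0.141 ] [ 0.5021 -0.1075  0.1494] w 0.0851 gf 0.0 ft [-0.   0.4 -0.9]
scene grip 60 [-0.0097243  -0.13775717] 0.07204156482492974
scene idl 126 [-0.04094783  0.13480587] 0.0806774579322333
side grip 106 [-0.01230639 -0.14082867] 0.07283185354659838
```

View pics/side_slid2.png

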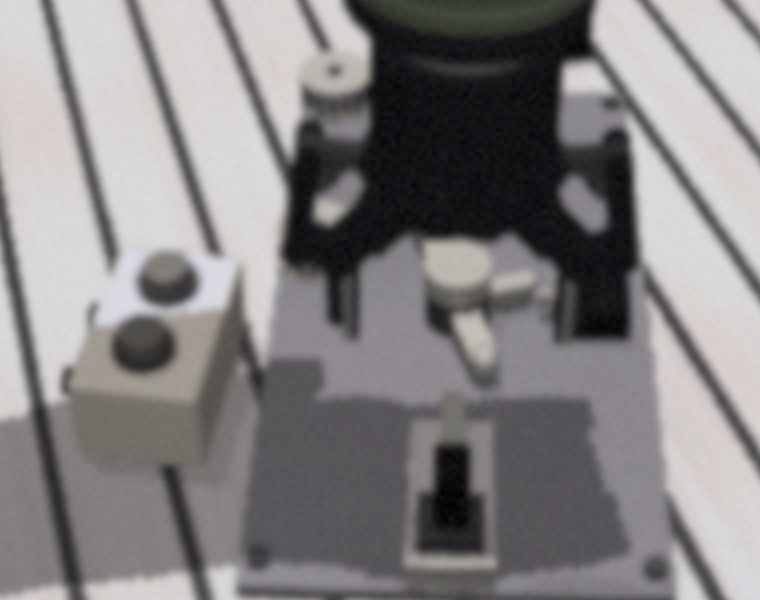

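The crop shows the carriage against the end strip (grip at about (452,470)), and the tongue is clear of the tail. The cloud puts the grip at y ≈ -0.139, which is the full 40 mm. Next, the idler.

```bash
python3 - <<'E'
from h import *
arm.movep(idl(0.02,.15),ORI); show('above')
arm.move_linear(idl(0.02,.052),velocity=.08,f_stop=12); show('down')
arm.command_gripper(.02,40); show('grip')
for q in (.14,.28,.42,.56):
    r=arm.move_linear(idl(q,.052),velocity=.05,f_stop=40); show(f'q={q} {r}')
    if r: break
arm.hold(.5); show('hold')
p=mod(monitor.state()['eef_pos'])-[-.01,.02]; print('q est',1.871-np.arctan2(p[1],p[0]),np.hypot(*p))
im,d=get_image('scene'); cv2.imwrite('pics/scene_end.png',cv2.resize(im,None,fx=4,fy=4,interpolation=cv2.INTER_CUBIC)[560:1100,620:1380])
E
```

```text
above 6.71 [-0.0424  0.1336] [0.5648 0.1616 0.15  ] w 0.0849 gf 0.0 ft [ 0.6 -0.4  0.5]
down 8.08 [-0.043   0.1355] [0.5649 0.1636 0.0525] w 0.0848 gf 0.0 ft [ 0.   0.1 -0.3]
grip 8.62 [-0.0435  0.1355] [0.5644 0.1638 0.0522] w 0.0309 gf 39.1 ft [-2.6  0.9  5.5]
q=0.14 False 9.06 [-0.0303  0.14  ] [0.5783 0.1636 0.0522] w 0.0309 gf 39.4 ft [-5.1 10.5  5.4]
q=0.28 False 9.54 [-0.0135  0.1431] [0.5952 0.161  0.0523] w 0.0307 gf 39.5 ft [ 0.7 16.1  1. ]
q=0.42 False 10.03 [0.0041 0.1403] [0.6108 0.1525 0.0522] w 0.0309 gf 39.9 ft [-0.   5.4  2.2]
q=0.56 False 10.51 [0.02   0.1373] [0.6249 0.1444 0.0521] w 0.0309 gf 40.2 ft [-2.9  7.6  2.8]
hold 11.01 [0.0199 0.1373] [0.6248 0.1444 0.0521] w 0.0313 gf 40.2 ft [-2.8  8.1  3.1]
q est 0.5500461829724146 0.12108316312046964
```

View pics/scene_end.png

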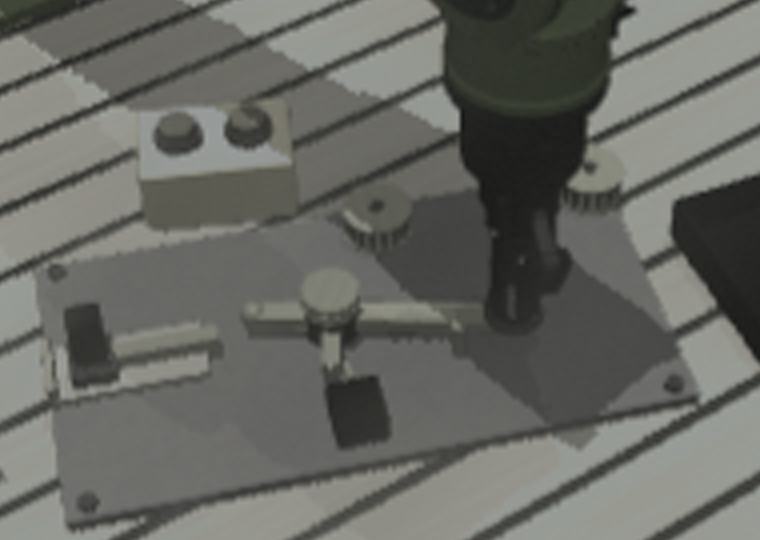

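The arm bar is almost at the stop pin (460,325), the idler is held in the fingers (513,310), and the lock is out. The angle is about 0.55 rad, and nothing else has moved.

```bash
python3 -c "
from h import *
print(arm.finish_job()); show()"
```

```text
the job is handed in; nothing more can be done
None
the job is handed in; nothing more can be done
```

The job is handed in: the lock is out at its end stop, and the fingers are holding the tensioner arm past the click at about 0.55 rad (estimated from the tool position), with about 40 N of grip; the bystanders looked undisturbed, and the judge returned no result.

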